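Transfer a row of containers to the bench rack in order

ROBOT

A 6-joint arm with a two-finger parallel gripper is mounted at the origin on a cart in front of the work surface, level with it; the furniture and walls round the work are solid. World frame = base frame: x ahead of the robot, y to its left, z up, the work surface at z = 0. Lengths are in m, angles in rad, forces in N, time in s.
With the tool pointing down it reaches from about 0.375 to 0.925 m from the base axis. Payload 5.7 kg.
Tool frame: the origin (TCP) lies midway between the tips of the shut fingers; the grasp point (between the pads) lies 19 mm behind it; z points along the fingers, x is the direction in which the jaws open and shut, and the axes are right-handed (so a half turn about z gives the same grasp; the last joint's range is limited). The gripper opens to 85 mm and grips with 20 to 120 N. Pads are 22 mm wide; open, the fingers measure 114 mm over their backs; the gripper's body (76 mm by 85 mm) begins 54 mm behind the grasp point. The pads swing forward as they close: fully open they stand 13 mm farther back than shut.
Start: joints at [0.986, 0.359, 1.51, -0, 1.272, -0.115], TCP at [0.272, 0.535, 0.231] pointing down, gripper open.
Joint ranges: [-2.97, 2.97], [-1.01, 2.36], [0.21, 2.38], [-0.96, 4.11], [0.2, 2.71], [-2.98, 2.98]. Speed limits (rad/s): [2.39, 2.39, 3.14, 3.14, 3.14, 3.14].

INTERFACE

Orientations are given as a unit quaternion [w, x, y, z].
In Python, from workcell import * gives the robot as it stands.
- The arm moves only by the shell command python3 -m inch 'ROWS' [FORCE]. ROWS is JSON, a list that holds one entry, the list of rows, each a list of 7 numbers: the opening, from 0 (shut) to 1 (fully open), then the shift along the world's x, y, z in cm, then the turn, a rotation vector about the world's x, y, z in degrees. In form: [[[jaw, x, y, z, wx, wy, wz], ...]]. A call has 1 to 12 rows; each row is the pose to reach, as a shift and turn from the pose measured when the call began; what a row does not reach only later rows make up. A row lasts 1/10 s, in which the tool goes at most 50 mm and 8.59 degrees, less where a joint would pass 70% of its speed; a pose out of reach is approached as far as the arm can. A call with a gripper value outside its range is refused whole. The fingers move at their own pace and stop on an object; FORCE is the grip in N (left out, the last holds). Time passes only in rows, so rows that repeat a pose let the fingers close. It gives the time, the measured TCP pose, the force and the opening at its end, in the units of the state.
- read_state(): the state, without advancing time (a new reading comes with each control period).
- grab_frame(name): name is "scene" or "top" or "wrist"; returns a dict with "color" (384x512x3 uint8, red, green, blue), "intrinsics" (3x3 intrinsics, pixels), "dist_coeffs" ([k1, k2, p1, p2, k3] as OpenCV has them; the pictures are not rectified), "camera_from_world" (4x4, takes a point from world to camera coordinates). Camera axes: x right, y down, z forward; pixel columns grow to the right and rows downward; lengths in m; the calibration is good to about 2 mm. A picture is of the moment at which its call begins. There is no depth.
- job_done(): hands the job in, once; it reports no verdict.
The state is a dict: "t": time; "q": joint angles; "dq": joint speeds; "effort": joint torques, N m; "tcp_pos": TCP position; "ee_rot": TCP orientation; "force": force on the tool from outside, world axes, zero at the start; "torque": the same for the moment, N m; "gripper_width": finger opening in m.
Only numpy, scipy, OpenCV 4.12 (cv2) and the standard library are available. Lean on these libraries where they do the work, as an engineer would, in place of code of your own. Each camera call takes 0.05 s, during which the arm holds its last target.

TASK

Move the four containers from the holders of the metal carrier into the four bays of the white rack on the other side of the microscope, keeping their order as counted from the black loops: the container next to the carrier's loop goes into the bay next to the rack's loop, and so on along the row. Stand each one in the middle of its bay, the same way up as you found it, and do not tip any over.

Things in the scene. Friction and masses are not known exactly. Their poses are not given: they have to be found in the camera images.
- sample_cup_centre (a point): Small clear sample cup standing on its base with its red screw lid on top: lid 47 mm across, 66 mm high, narrower below; to the fingers it is a 36 mm square block whose sides lie along its x and y axes. The point is its centre, 33 mm above its underside; z up. 45 g. Starts in any of the carrier's holders, axes parallel to the carrier's.
- upside_cup_centre (a point): The same kind of cup standing upside down, red lid at the bottom and clear base on top: 47 mm across the lid, 66 mm high; for contact a 36 mm square block whose sides lie along its x and y axes. It stays the way up it is found. The point is its centre, 33 mm above its underside; z up. 41 g. Starts in any of the carrier's holders, axes parallel to the carrier's.
- oil_bottle_centre (a point): Small round brown bottle with a black pointed cap: 29 mm across, 78 mm high, the body 58 mm high and the cap 22 mm across above it. The point is its centre, 39 mm above its underside; z up. 30 g. Starts in any of the carrier's holders, axes parallel to the carrier's.
- dropper_centre (a point): Small round white dropper bottle with a thin white nozzle: 25 mm across, 68 mm high; only the lower 39 mm is solid body to grip (grip 20 to 34 mm above its underside). The point is its centre line, 34 mm above its underside; z up. 20 g. Starts in any of the carrier's holders, axes parallel to the carrier's.
- sample_cup_holder: The square grey holder on the carrier in which the lid-up sample cup stands at the start: 56 x 56 x 10 mm, walls 3 mm thick, its inner floor 3 mm above its underside (9 mm above the worktop). Fixed to the carrier. All four holders look alike. Origin: centre of its underside; axes parallel to the carrier's.
- upside_cup_holder: The square grey holder on the carrier in which the upside-down cup stands at the start: 56 x 56 x 10 mm, walls 3 mm thick, its inner floor 3 mm above its underside (9 mm above the worktop). Fixed to the carrier. All four holders look alike. Origin: centre of its underside; axes parallel to the carrier's.
- oil_bottle_holder: The square grey holder on the carrier in which the brown oil bottle stands at the start: 56 x 56 x 10 mm, walls 3 mm thick, its inner floor 3 mm above its underside (9 mm above the worktop). Fixed to the carrier. All four holders look alike. Origin: centre of its underside; axes parallel to the carrier's.
- dropper_holder: The square grey holder on the carrier in which the white dropper bottle stands at the start: 56 x 56 x 10 mm, walls 3 mm thick, its inner floor 3 mm above its underside (9 mm above the worktop). Fixed to the carrier. All four holders look alike. Origin: centre of its underside; axes parallel to the carrier's.
- carrier: Metal plate fixed to the worktop on one side of the microscope (microscope: x 0.28 to 0.68, y -0.13 to 0.08, 0.39 m high), 70 x 262 x 6 mm, with the four grey holders in a row along its y axis at y = -87, -29, 29, 87 mm, x = 0. A black loop, 45 mm high, stands at y = 131 mm, beyond the holder at +87. Origin: underside, mid-row; z up.
- rack: White plastic rack fixed on the other side of the microscope: four bays in a row along its y axis, centred at y = -87, -29, 29, 87 mm, x = 0, each 58 x 54 mm inside with a round dark pad in the middle; wall tops 14 mm and bay floor 4 mm above the worktop. A black loop, 45 mm high, stands at y = -132 mm, beyond the bay at -87. Origin: underside, mid-row; x across, z up.

How it is judged:
By the outcome, as a careful person would: the job done as asked, in the order asked, and still so for the second after the job is handed in, with the robot touching nothing.
It also fails if it takes over 144 s, if anything falls off the work surface, if the arm or the gripper's body presses on something with over 40 N, if the wrist force passes 120 N, or if a joint passes its speed limit or range.

## Working session

There is one attempt and no reset: what is moved stays moved. The work goes in short steps, Python scripts to look and compute and a shell command to move; the robot and the scene stay as the last step left them, time stands still between calls to the robot, and variables do not carry over. Pictures are saved under pics/ and viewed, and the job is handed in when it is done.

```bash
mkdir -p pics; ls; python3 - <<'E'
from workcell import *
import cv2
s=read_state(); print({k:(v if not hasattr(v,'round') else v) for k,v in s.items()})
for n in ("scene","top","wrist"):
    f=grab_frame(n); cv2.imwrite(f"pics/a_{n}.png",cv2.cvtColor(f["color"],cv2.COLOR_RGB2BGR))
    print(n,f["intrinsics"],f["dist_coeffs"],f["camera_from_world"])
E
```

```text
pics
{'t': 0.0, 'q': array([ 9.85875642e-01,  3.59495364e-01,  1.51144067e+00, -2.68269721e-06,
        1.27250134e+00, -1.15089877e-01]), 'dq': array([-0.00123485,  0.00090887,  0.00055507,  0.0016406 , -0.00061918,
       -0.00142365]), 'effort': array([ 1.67802493e-03, -5.27625811e+01, -2.78615624e+01, -1.67589646e-04,
        1.32632931e-02, -1.03678755e-05]), 'tcp_pos': array([0.27126328, 0.53441157, 0.23045619]), 'ee_rot': array([ 3.90183092e-04,  8.52271521e-01,  5.23098847e-01, -8.35767764e-04]), 'force': array([0.09783352, 0.83029797, 0.61220386]), 'torque': array([-0.00800203, -0.03539482, -0.00401854]), 'gripper_width': 0.08543125370018825}
scene [[347.14431859   0.         257.09348541]
 [  0.         347.14431859 189.5298756 ]
 [  0.           0.           1.        ]] [0.00461767 0.         0.         0.         0.        ] [[-0.6537535  -0.75632163 -0.02416512  0.31486282]
 [-0.32795136  0.31196693 -0.89169756  0.23580654]
 [ 0.68194887 -0.57502542 -0.45198618  0.76268862]
 [ 0.          0.          0.          1.        ]]
top [[391.78845358   0.         254.7219934 ]
 [  0.         391.78845358 196.21164241]
 [  0.           0.           1.        ]] [-0.135863  0.        0.        0.        0.      ] [[-0.02277425 -0.99959403  0.01712068 -0.0092081 ]
 [-0.99391138  0.02079152 -0.10820293  0.51721258]
 [ 0.10780304 -0.01948068 -0.99398139  1.25503697]
 [ 0.          0.          0.          1.        ]]
wrist [[282.94008672   0.         255.11167467]
 [  0.         282.94008672 193.4156449 ]
 [  0.           0.           1.        ]] [0.00756971 0.         0.         0.         0.        ] [[ 0.45209146  0.89196905 -0.00212977 -0.59923008]
 [ 0.85812553 -0.43428401  0.27389409 -0.03493255]
 [ 0.24338013 -0.12565279 -0.9617575   0.3791505 ]
 [ 0.          0.          0.          1.        ]]
```

View pics/a_top.png

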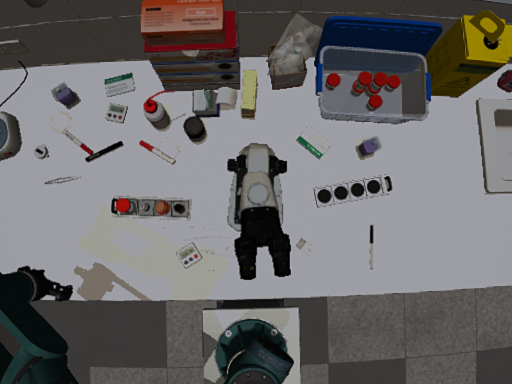

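View pics/a_scene.png

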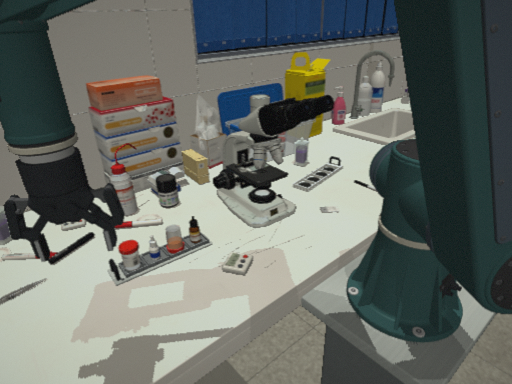

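View pics/a_wrist.png

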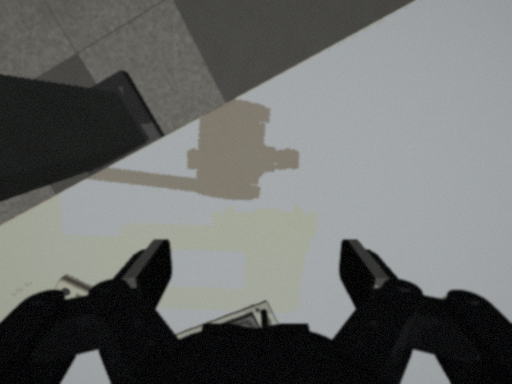

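The top view shows the carrier at left (pixels 112–190, row 207) and the rack at right (316–392, row 190). Both loops are at the outer ends. Next I'll zoom in.

```bash
python3 - <<'E'
import cv2,numpy as np
t=cv2.imread('pics/a_top.png'); s=cv2.imread('pics/a_scene.png')
a=cv2.resize(t[185:230,100:200],None,fx=8,fy=8,interpolation=cv2.INTER_CUBIC)[:300]
a=cv2.resize(t[190:226,100:200],None,fx=8,fy=8,interpolation=cv2.INTER_CUBIC)
b=cv2.resize(t[170:211,305:405],None,fx=8,fy=8,interpolation=cv2.INTER_CUBIC)[:300]
cv2.imwrite('pics/z1.png',np.vstack([a,b]))
cv2.imwrite('pics/z2.png',cv2.resize(s[210:290,100:220],None,fx=6,fy=6,interpolation=cv2.INTER_CUBIC))
cv2.imwrite('pics/z3.png',cv2.resize(s[145:200,280:360],None,fx=8,fy=8,interpolation=cv2.INTER_CUBIC))
E
```

```text
(no output)
```

View pics/z1.png

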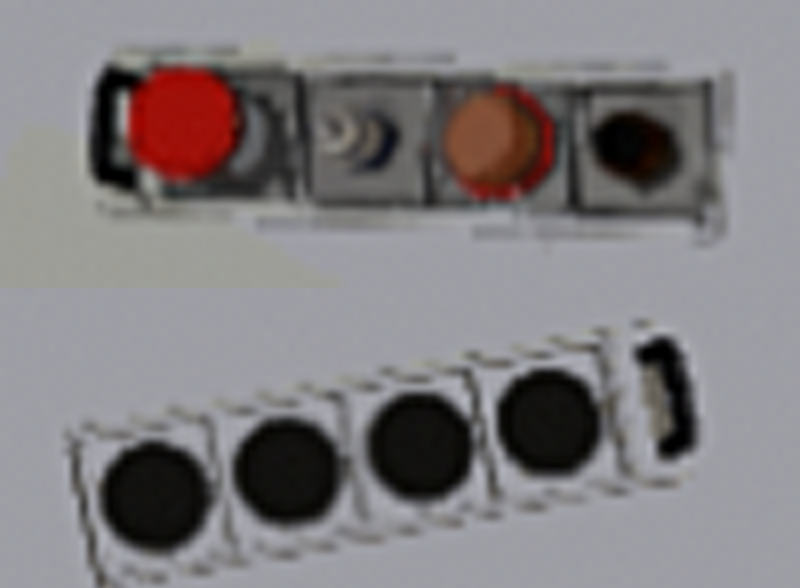

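View pics/z2.png

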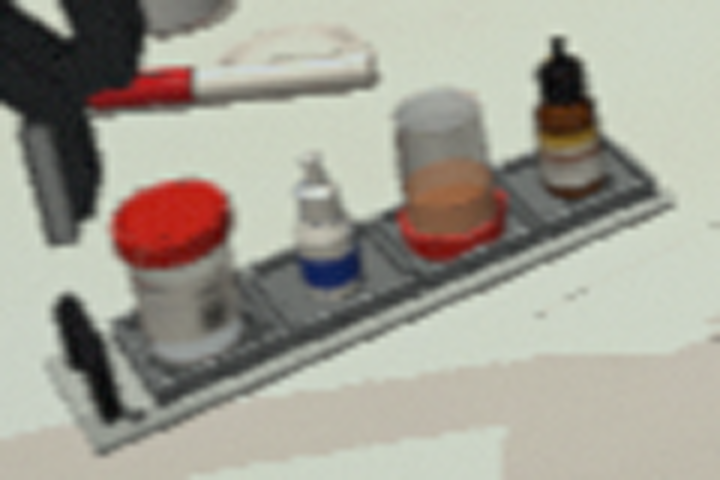

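View pics/z3.png

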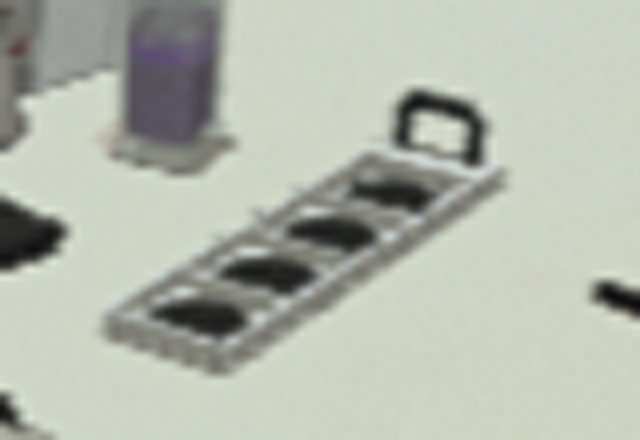

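```bash
cat > h.py <<'E'
import cv2,numpy as np
def ray(f,px):
    px=np.array(px,float).reshape(-1,1,2)
    K=f["intrinsics"];T=f["camera_from_world"]
    n=cv2.undistortPoints(px,np.array(K),np.array(f["dist_coeffs"])).reshape(-1,2)
    d=np.c_[n,np.ones(len(n))]@T[:3,:3]
    return -T[:3,:3].T@T[:3,3],d
def onplane(f,px,z):
    c,d=ray(f,px); return c+d*((z-c[2])/d[:,2])[:,None]
def blobs(m,minA=10):
    n,l,st,ce=cv2.connectedComponentsWithStats(m.astype(np.uint8))
    return [(st[i],ce[i]) for i in range(1,n) if st[i,4]>=minA]
E
python3 - <<'E'
from workcell import *
from h import *
f=grab_frame("top"); c=f["color"].astype(int)
V=c.max(2)
m=np.zeros(V.shape,bool); m[170:211,305:405]=V[170:211,305:405]<60
P=[]
for st,ce in blobs(m,40):
    p=onplane(f,[ce],0.004)[0]; print('rack dark',st,ce.round(1),p.round(4)); P.append(p)
R,G,B=c[...,0],c[...,1],c[...,2]
m=np.zeros(V.shape,bool); a=np.s_[190:226,100:200]
m[a]=(R>130)[a]&(G<60)[a]
for st,ce in blobs(m,5): print('red',st,ce.round(1),onplane(f,[ce],0.075)[0].round(4))
m[:]=0;m[a]=((R-B>25)&(G>60)&(R>100))[a]
for st,ce in blobs(m,5): print('brown',st,ce.round(1),onplane(f,[ce],0.075)[0].round(4))
m[:]=0;m[a]=(V<45)[a]
for st,ce in blobs(m,5): print('dark',st,ce.round(1),onplane(f,[ce],0.08)[0].round(4))
# holder corners from zoom picture: coordinates /8 + (100,190)
def z(u,v): return ((u+.5)/8-.5+100,(v+.5)/8-.5+190)
pts=[z(303,72),z(712,82),z(700,215),z(145,200),z(305,205),z(430,85),z(575,90),z(430,205),z(570,212)]
print(onplane(f,pts,0.016).round(4))
E
```

```text
rack dark [385 176   7  15  48] [388.4 183.1] [ 0.5552 -0.4801  0.004 ]
rack dark [367 180  13  13 132] [373.  186.3] [ 0.545  -0.4249  0.004 ]
rack dark [351 183  13  13 136] [357.  189.2] [ 0.536  -0.3685  0.004 ]
rack dark [334 186  14  13 137] [340.6 192.3] [ 0.5268 -0.3112  0.004 ]
rack dark [318 189  13  14 137] [323.9 195.6] [ 0.5166 -0.2536  0.004 ]
red [116 199  13  13 133] [122.1 204.8] [0.4932 0.4028 0.075 ]
brown [156 202   8  10  62] [159.5 206.5] [0.4854 0.2821 0.075 ]
dark [112 199   5  15  41] [113.4 206. ] [0.4893 0.4294 0.08  ]
dark [137 200   1   7   7] [137. 203.] [0.4975 0.3529 0.08  ]
dark [132 202   4   7   7] [133.7 205. ] [0.4913 0.3635 0.08  ]
dark [146 205   4   6  10] [147.8 207.7] [0.4819 0.3181 0.08  ]
dark [174 204  11  10  73] [179.1 208.1] [0.4786 0.2188 0.08  ]
dark [171 209   1   7   7] [171. 212.] [0.4669 0.2443 0.08  ]
dark [126 212   6   2   8] [128.2 212.8] [0.4671 0.3809 0.08  ]
[[0.5185 0.3698 0.016 ]
 [0.5108 0.1983 0.016 ]
 [0.4559 0.2036 0.016 ]
 [0.4663 0.4366 0.016 ]
 [0.4631 0.3685 0.016 ]
 [0.512  0.3161 0.016 ]
 [0.5087 0.2553 0.016 ]
 [0.4621 0.3159 0.016 ]
 [0.4582 0.2575 0.016 ]]
```

```bash
python3 - <<'E'
from workcell import *
from h import *
from scipy.spatial.transform import Rotation as Ro
s=read_state(); f=grab_frame("wrist");T=f["camera_from_world"]
q=s["ee_rot"];R=Ro.from_quat(np.r_[q[1:],q[0]])
C=-T[:3,:3].T@T[:3,3]; print(C, R.inv().apply(C-s["tcp_pos"]), R.inv().apply(T[2,:3]))
print(R.as_matrix().round(3))
E
python3 -m inch '[[[1,2.5,-2.75,1,0,0,-8.2],[1,5,-5.5,2,0,0,-16.4],[1,7.5,-8.25,3,0,0,-24.6],[1,10,-11,4,0,0,-32.8],[1,12.5,-13.7,5,0,0,-41],[1,15,-16.5,6,0,0,-49.2],[1,16,-19,7,0,0,-57.4],[1,16,-21,8,0,0,-65.7],[1,16,-21,8,0,0,-65.7],[1,16,-21,8,0,0,-65.7]]]'
```

```text
[0.20867429 0.56706888 0.37316223] [ 0.00036694 -0.07063686 -0.1424273 ] [-1.81265380e-04  2.74085599e-01  9.61705283e-01]
[[ 0.453  0.892 -0.001]
 [ 0.892 -0.453 -0.001]
 [-0.001 -0.    -1.   ]]
t: 1.25
tcp_pos: [0.4315, 0.3248, 0.3109]
ee_rot: [-0.0, 1.0, -0.022, -0.0]
force: [-0.3, 0.0, 0.5]
gripper_width: 0.0855
```

```bash
python3 - <<'E'
from workcell import *
from h import *
f=grab_frame("wrist")
im=cv2.cvtColor(f["color"],cv2.COLOR_RGB2BGR)
cv2.imwrite("pics/w1.png",cv2.resize(im,None,fx=1.5,fy=1.5,interpolation=cv2.INTER_CUBIC))
np.save("w1.npy",f,allow_pickle=True)
E
```

```text
(no output)
```

View pics/w1.png

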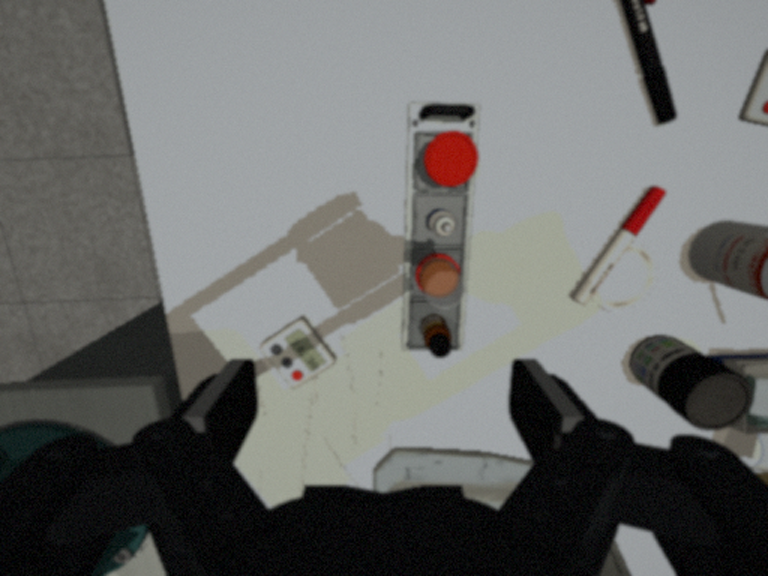

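The wrist view shows the row from the loop down (display pixels): red lid (450,159), dropper nozzle tip (445,226), upside cup (438,275) and oil cap (438,343). I'll crop and measure these.

```bash
python3 - <<'E'
from h import *
f=np.load("w1.npy",allow_pickle=True).item(); c=f["color"]
im=cv2.cvtColor(c,cv2.COLOR_RGB2BGR)[60:240,262:332]
big=cv2.resize(im,None,fx=6,fy=6,interpolation=cv2.INTER_CUBIC)
cv2.imwrite("pics/w1a.png",np.hstack([big[:560],np.zeros((560,420,3),np.uint8)])[:, :420]);
out=np.zeros((600,800+40,3),np.uint8)[:, :800]
out[:540,:390]=big[:540,:390]; out[:540,400:790]=big[540:,:390]
cv2.imwrite("pics/w1a.png",out)
E
```

```text
(no output)
```

View pics/w1a.png

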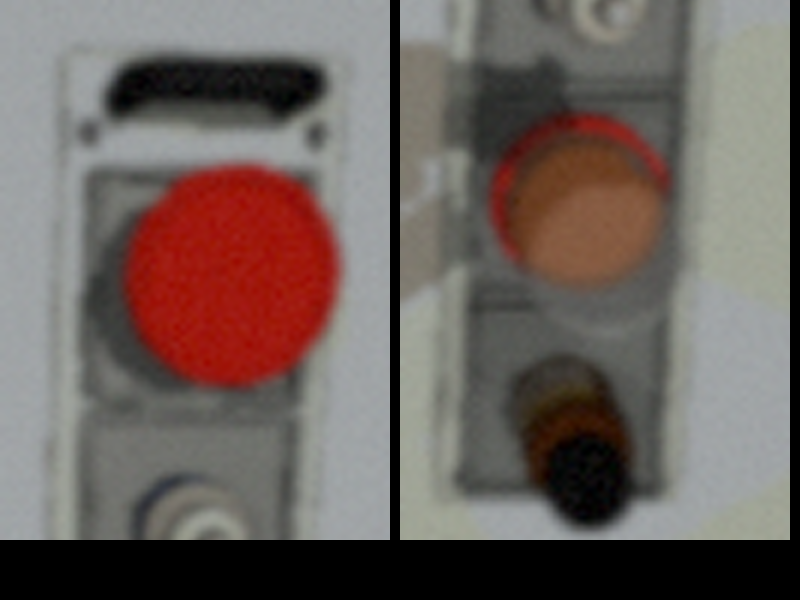

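```bash
python3 - <<'E'
from h import *
f=np.load("w1.npy",allow_pickle=True).item(); c=f["color"].astype(int)
R,G,B=[c[...,i] for i in range(3)]
L=lambda x,y:(262+(x+.5)/6-.5,60+(y+.5)/6-.5); Q=lambda x,y:L(x-400,y+540)
red=(R>110)&(G<60)&(B<60); red[:60]=0;red[240:]=0;red[:,:262]=0;red[:,332:]=0
for st,ce in blobs(red,30):
    print('red',st,ce.round(1),onplane(f,[ce],.072).round(4))
ys,xs=np.nonzero(red&(np.arange(384)[:,None]>160))
# upside lid outer ring: circle through hand points
print('ring c',onplane(f,[Q(581,203)],.02).round(4), 'w', onplane(f,[Q(490,203),Q(672,203)],.02).round(4))
print('clear top',onplane(f,[Q(605,240)],.075).round(4))
print('brown', onplane(f,[Q(588,213)],.05).round(4))
print('drop tip',onplane(f,[L(214,535),Q(612,14)],.077).round(4))
print('oil cap',onplane(f,[Q(590,480)],.085).round(4),onplane(f,[Q(573,388)],.02).round(4))
print('corners UL,UR,LL,LR',onplane(f,[L(85,170),L(322,170),Q(460,492),Q(662,492)],.016).round(4))
print('dividers',onplane(f,[L(190,410),Q(580,90),Q(570,300)],.016).round(4))
print('loop',onplane(f,[L(218,78)],.051).round(4))
E
```

```text
red [283  88  35  36 997] [300.2 105.5] [[0.4918 0.4016 0.072 ]]
red [292 170  14   9  35] [298.7 172.9] [[0.4898 0.3133 0.072 ]]
ring c [[0.4864 0.2857 0.02  ]] w [[0.4625 0.2867 0.02  ]
 [0.5103 0.2847 0.02  ]]
clear top [[0.4852 0.2905 0.075 ]]
brown [[0.4845 0.2907 0.05  ]]
drop tip [[0.4871 0.347  0.077 ]
 [0.4867 0.3428 0.077 ]]
oil cap [[0.4801 0.2352 0.085 ]] [[0.4839 0.2341 0.02  ]]
corners UL,UR,LL,LR [[0.4647 0.4284 0.016 ]
 [0.522  0.4259 0.016 ]
 [0.4526 0.2032 0.016 ]
 [0.5088 0.2008 0.016 ]]
dividers [[0.4898 0.3707 0.016 ]
 [0.4869 0.315  0.016 ]
 [0.4837 0.2579 0.016 ]]
loop [[0.4918 0.4434 0.051 ]]
```

```bash
python3 -m inch '[[[1,3,3.8,-3,0,0,-0.5],[1,6,7.7,-8,0,0,-0.5],[1,6,7.7,-12,0,0,-0.5],[1,6,7.7,-16,0,0,-0.5],[1,6,7.7,-20,0,0,-0.5],[1,6,7.7,-23,0,0,-0.5],[1,6,7.7,-25,0,0,-0.5],[1,6,7.7,-27,0,0,-0.5],[1,6,7.7,-28.6,0,0,-0.5],[1,6,7.7,-28.6,0,0,-0.5],[1,6,7.7,-28.6,0,0,-0.5]]]' 30
python3 - <<'E'
from workcell import *
from h import *
f=grab_frame("wrist")
cv2.imwrite("pics/w2.png",cv2.cvtColor(f["color"],cv2.COLOR_RGB2BGR))
f=grab_frame("scene")
cv2.imwrite("pics/s2.png",cv2.resize(cv2.cvtColor(f["color"],cv2.COLOR_RGB2BGR)[170:300,60:240],None,fx=4,fy=4))
E
```

```text
t: 2.4
tcp_pos: [0.4904, 0.4029, 0.024]
ee_rot: [-0.0, 1.0, -0.025, -0.001]
force: [-0.4, 0.9, -0.1]
gripper_width: 0.0853
```

View pics/w2.png

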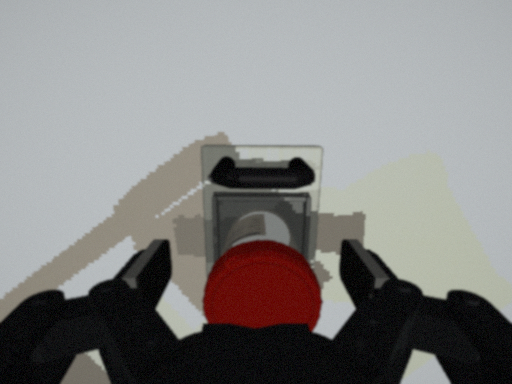

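View pics/s2.png

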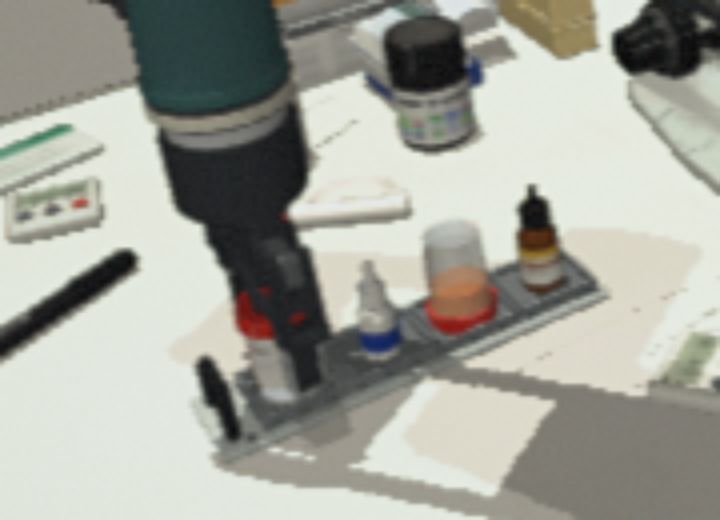

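The cup stands between the open fingers, with the lid centred at about column 262. I'll close now.

```bash
python3 -m inch '[[[0,0,0,0,0,0,0],[0,0,0,0,0,0,0],[0,0,0,0,0,0,0],[0,0,0,0,0,0,0],[0,0,0,0,0,0,0],[0,0,0,0,0,0,0],[0,0,0,0,0,0,0],[0,0,0,0,0,0,0],[0,0,0,0,0,0,0],[0,0,0,0,0,0,0]]]' 30
```

```text
t: 3.5
tcp_pos: [0.4919, 0.4033, 0.0258]
ee_rot: [-0.001, 1.0, -0.025, 0.0]
force: [-0.5, -0.3, 5.8]
gripper_width: 0.0358
```

```bash
python3 -m inch '[[[0,0,0,2,0,0,0],[0,0,0,6,0,0,0],[0,0,0,11,0,0,0],[0,0,0,16,0,0,0],[0,0,0,21,0,0,0],[0,0,0,26,0,0,0],[0,0,-1,31,0,0,0],[0,0,-3,35.5,0,0,0],[0,0,-5,40,0,0,0],[0,0,-7,44,0,0,0],[0,0,-8,46,0,0,0],[0,0,-8,46,0,0,0]]]'
python3 - <<'E'
from workcell import *
from h import *
f=grab_frame("wrist")
cv2.imwrite("pics/w3.png",cv2.cvtColor(f["color"],cv2.COLOR_RGB2BGR))
E
```

```text
t: 4.7
tcp_pos: [0.493, 0.3226, 0.4898]
ee_rot: [-0.002, 1.0, -0.026, 0.003]
force: [-0.9, 0.4, -0.3]
gripper_width: 0.0356
```

View pics/w3.png

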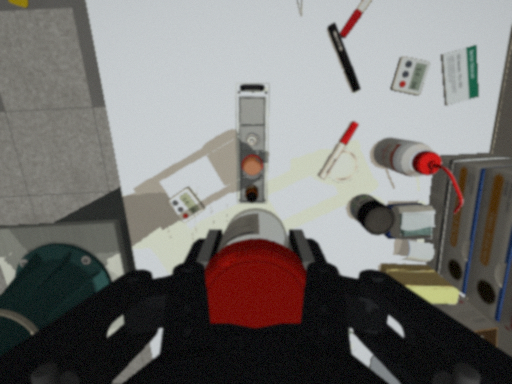

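The cup is held, with its lid at (255,~287). Next I work out its offset along the row in the grip.

```bash
cat > off.py <<'E'
from workcell import *
from h import *
f=grab_frame("wrist"); s=read_state(); c=f["color"].astype(int)
R,G,B=[c[...,i] for i in range(3)]
m=(R>70)&(G<50)&(B<50); m[:200]=0; m[:,:190]=0;m[:,320:]=0
b=max(blobs(m,50),key=lambda b:b[0][4])[0]; print(b)
u=b[0]+b[2]/2; 
p=onplane(f,[(u,b[1])],s["tcp_pos"][2]+.049)[0]; print('front edge rel tcp',(p-s["tcp_pos"]).round(4),s["tcp_pos"])
E
python3 off.py
python3 -m inch '[[[0,0,-5,0,0,0,0],[0,0,-10,0,0,0,1],[0,0,-15,0,0,0,2],[0,0,-20,0,0,0,3],[0,0,-25,0,0,0,4],[0,0,-30,0,0,0,5],[0,1,-35,0,0,0,6],[0,2,-40,0,0,0,7.5],[0,3,-45,0,0,0,9],[0,3.5,-50,0,0,0,10.5],[0,4,-55,0,0,0,11.5],[0,4.5,-60,0,0,0,12.3]]]'
```

```text
[ 205  240  101   88 7406]
front edge rel tcp [0.001  0.0249 0.049 ] [0.49180058 0.32324569 0.48518062]
t: 6.0
tcp_pos: [0.5363, -0.2742, 0.4821]
ee_rot: [-0.003, 0.997, 0.082, -0.002]
force: [1.5, 0.3, -0.3]
gripper_width: 0.0357
```

```bash
python3 -m inch '[[[0,0,-5,-3,0,0,0],[0,0,-10,-7,0,0,0],[0,0,-15,-11,0,0,0],[0,0,-19,-15,0,0,0],[0,0,-22,-15,0,0,0],[0,0,-22,-15,0,0,0],[0,0,-22,-15,0,0,0]]]'
python3 - <<'E'
from workcell import *
from h import *
f=grab_frame("wrist");print(read_state()["tcp_pos"])
np.save("w4.npy",f,allow_pickle=True)
cv2.imwrite("pics/w4.png",cv2.resize(cv2.cvtColor(f["color"],cv2.COLOR_RGB2BGR),None,fx=1.5,fy=1.5))
E
```

```text
t: 6.7
tcp_pos: [0.5349, -0.4951, 0.3264]
ee_rot: [-0.006, 0.997, 0.081, -0.004]
force: [-1.1, 0.1, 0.3]
gripper_width: 0.0357
[ 0.53576448 -0.49374513  0.32869808]
```

View pics/w4.png

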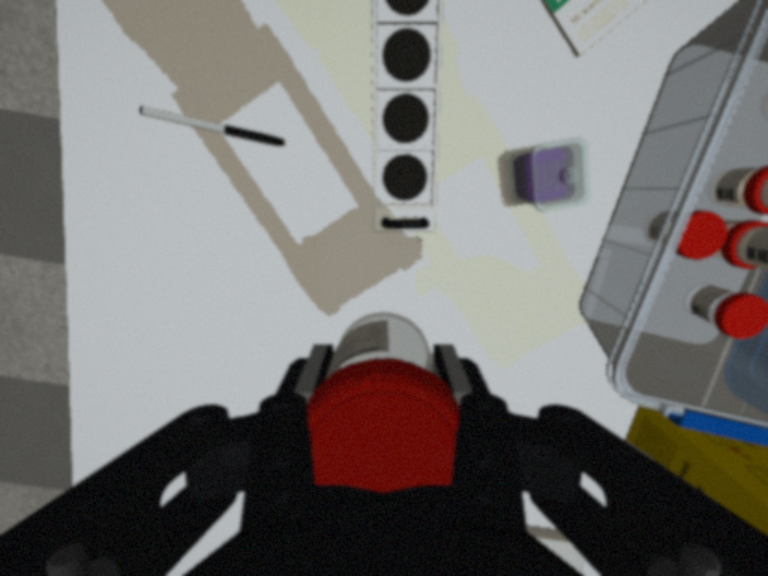

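The wrist view shows the rack pads in a column at display x≈405, y 177/118/55/0, with the loop at (405,223). The cup is held upright.

```bash
python3 - <<'E'
from h import *
f=np.load("w4.npy",allow_pickle=True).item(); c=f["color"].astype(int)
V=c.max(2); m=np.zeros(V.shape,bool); m[0:160,245:300]=V[0:160,245:300]<70
for st,ce in blobs(m,40): print(st,ce.round(1),onplane(f,[ce],.004).round(4))
E
```

```text
[258   0  27  10 184] [270.9   3.4] [[ 0.5175 -0.2701  0.004 ]]
[256  20  30  34 801] [270.5  36.1] [[ 0.5244 -0.3116  0.004 ]]
[256  63  29  32 713] [270.   78.4] [[ 0.534 -0.369  0.004]]
[256 104  28  29 634] [269.4 117.7] [[ 0.5432 -0.4264  0.004 ]]
[255 146  30   6 156] [269.5 148.8] [[ 0.552  -0.4745  0.004 ]]
```

```bash
python3 -m inch '[[[0,0.4,3.5,0,0,0,0],[0,0.8,6.7,-4,0,0,0],[0,0.8,6.7,-8,0,0,0],[0,0.8,6.7,-13,0,0,0],[0,0.8,6.7,-18,0,0,0],[0,0.8,6.7,-23,0,0,0],[0,0.8,6.7,-25.5,0,0,0],[0,0.8,6.7,-27,0,0,0],[0,0.8,6.7,-28,0,0,0],[0,0.8,6.7,-28,0,0,0],[0,0.8,6.7,-28,0,0,0]]]'
python3 - <<'E'
from workcell import *
s=read_state();print(s["t"],s["tcp_pos"],s["ee_rot"].round(4),s["force"])
E
```

```text
t: 7.85
tcp_pos: [0.5449, -0.4274, 0.0505]
ee_rot: [-0.004, 0.997, 0.082, -0.002]
force: [-0.3, 0.3, 0.3]
gripper_width: 0.0356
7.85 [ 0.54494424 -0.42735322  0.05047426] [-0.004   0.9966  0.0822 -0.0022] [-0.25980995  0.29881872  0.33043924]
```

```bash
python3 -m inch '[[[0,-0.1,0,-1.2,0,0,0],[0,-0.1,0,-2.2,0,0,0],[0,-0.1,0,-2.7,0,0,0],[0,-0.1,0,-2.9,0,0,0],[0,-0.1,0,-2.9,0,0,0],[0,-0.1,0,-2.9,0,0,0]]]'
```

```text
t: 8.45
tcp_pos: [0.5439, -0.4274, 0.0214]
ee_rot: [-0.004, 0.997, 0.082, -0.002]
force: [-0.5, 0.7, 0.1]
gripper_width: 0.0358
```

```bash
python3 -m inch '[[[0.6,0,0,0,0,0,0],[0.8,0,0,0,0,0,0],[1,0,0,0,0,0,0],[1,0,0,0,0,0,0],[1,0,0,0,0,0,0],[1,0,0,1,0,0,0],[1,0,0,3,0,0,0],[1,0,0,7,0,0,0],[1,0,0,12,0,0,0],[1,0,0,17,0,0,0],[1,0,0,22,0,0,0],[1,0,0,27,0,0,0]]]'
python3 - <<'E'
from workcell import *
from h import *
f=grab_frame("wrist");s=read_state();print(s["tcp_pos"],s["ee_rot"])
im=cv2.cvtColor(f["color"],cv2.COLOR_RGB2BGR)
g=grab_frame("scene"); b=cv2.resize(cv2.cvtColor(g["color"],cv2.COLOR_RGB2BGR)[120:210,270:370],None,fx=3,fy=3)
out=np.zeros((384,812,3),np.uint8)[:,:800]; out[:,:512]=im; out[:270,512:800]=b[:,:288]
cv2.imwrite("pics/w5.png",out)
E
```

```text
t: 9.65
tcp_pos: [0.5437, -0.427, 0.2945]
ee_rot: [-0.004, 0.997, 0.082, -0.002]
force: [0.6, -0.2, -0.5]
gripper_width: 0.0853
[ 0.5467448  -0.4299742   0.30488661] [0.00184745 0.99661294 0.08216208 0.00293755]
```

View pics/w5.png

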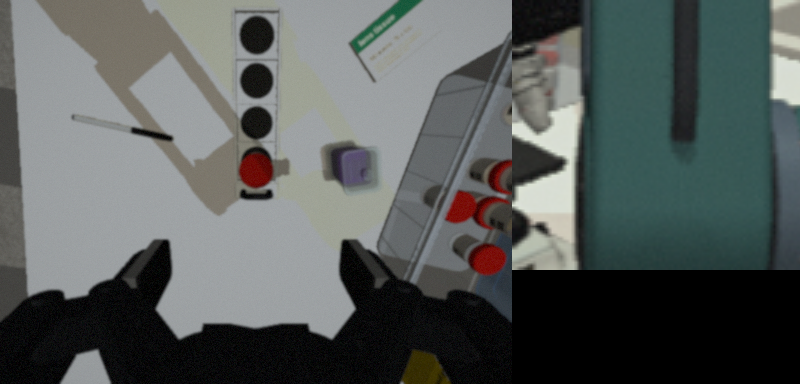

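The red lid at (256,169) sits over the last pad, and the cup is upright. I'll check its position and then return for the dropper.

```bash
cat > chk.py <<'E'
from workcell import *
from h import *
f=grab_frame("wrist");c=f["color"].astype(int);R,G,B=[c[...,i] for i in range(3)]
m=(R>90)&(G<60)&(B<60); m[230:]=0; m[:,:200]=0; m[:,320:]=0
for st,ce in blobs(m,60): print(st,ce.round(1),onplane(f,[ce],.067).round(4))
print(read_state()["tcp_pos"])
E
python3 chk.py
python3 -m inch '[[[1,-0.5,4,5,0,0,-1],[1,-1,8,10,0,0,-2],[1,-1.5,13,15,0,0,-3],[1,-2,18,17.5,0,0,-4],[1,-2.5,23,17.5,0,0,-5],[1,-3,28,17.5,0,0,-6],[1,-3.5,33,17.5,0,0,-7],[1,-4,38,17.5,0,0,-8],[1,-4.5,43,17.5,0,0,-9],[1,-5,48,17.5,0,0,-10.5],[1,-5.7,53,17.5,0,0,-12],[1,-5.7,57,17.5,0,0,-12.3]]]'
```

```text
[235 149  33  32 669] [249.4 166.3] [[ 0.5402 -0.4317  0.067 ]]
[ 0.54584018 -0.42914284  0.29762313]
t: 11.0
tcp_pos: [0.4902, 0.101, 0.4715]
ee_rot: [0.0, 1.0, -0.026, 0.0]
force: [0.4, -0.4, 0.0]
gripper_width: 0.0856
```

```bash
python3 -m inch '[[[1,-0.1,5,-1,0,0,-0.3],[1,-0.2,10,-3,0,0,-0.3],[1,-0.3,15,-7,0,0,-0.3],[1,-0.3,20,-12,0,0,-0.3],[1,-0.3,24.4,-17,0,0,-0.3],[1,-0.3,24.4,-22,0,0,-0.3],[1,-0.3,24.4,-27,0,0,-0.3],[1,-0.3,24.4,-29,0,0,-0.3],[1,-0.3,24.4,-30,0,0,-0.3],[1,-0.3,24.4,-30,0,0,-0.3],[1,-0.3,24.4,-30,0,0,-0.3],[1,-0.3,24.4,-30,0,0,-0.3]]]'
python3 - <<'E'
from workcell import *
from h import *
f=grab_frame("wrist");s=read_state();print(s["tcp_pos"],s["ee_rot"])
np.save("w6.npy",f,allow_pickle=True)
im=cv2.cvtColor(f["color"],cv2.COLOR_RGB2BGR)
cv2.imwrite("pics/w6.png",cv2.resize(im[100:330,170:350],None,fx=3,fy=3,interpolation=cv2.INTER_CUBIC)[:600])
E
```

```text
t: 12.2
tcp_pos: [0.4884, 0.3454, 0.1734]
ee_rot: [-0.001, 1.0, -0.028, 0.002]
force: [0.9, -0.4, -0.3]
gripper_width: 0.0852
[0.48863553 0.345465   0.17374388] [-7.75507838e-04  9.99594298e-01 -2.84014994e-02  1.99825716e-03]
```

View pics/w6.png

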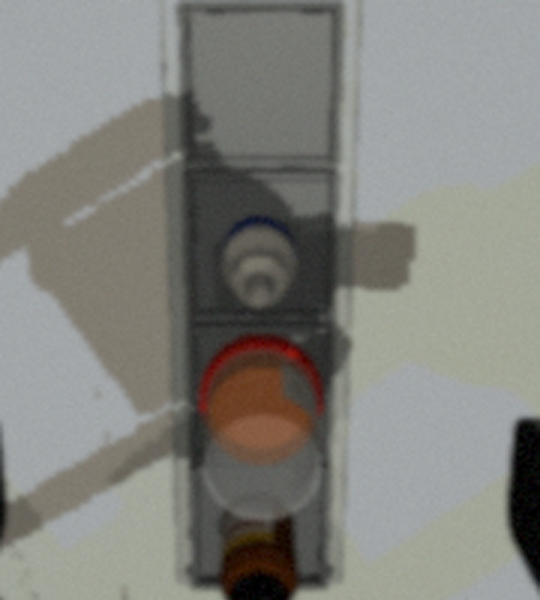

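```bash
python3 - <<'E'
from h import *
f=np.load("w6.npy",allow_pickle=True).item()
L=lambda x,y:(170+(x+.5)/3-.5,100+(y+.5)/3-.5)
print('drop',onplane(f,[L(260,283)],.077),onplane(f,[L(259,258)],.048))
print('up',onplane(f,[L(261,460)],.075),onplane(f,[L(261,400)],.022))
print('oilcap',onplane(f,[L(260,592)],.087))
print('holder2',onplane(f,[L(190,168),L(335,168),L(193,320),L(333,320)],.016))
E
```

```text
drop [[0.48903515 0.34706537 0.077     ]] [[0.48891607 0.34722796 0.048     ]]
up [[0.48616259 0.28879405 0.075     ]] [[0.48641774 0.28573092 0.022     ]]
oilcap [[0.48361358 0.24960602 0.087     ]]
holder2 [[0.46608904 0.37324645 0.016     ]
 [0.51731372 0.370352   0.016     ]
 [0.46281924 0.31670157 0.016     ]
 [0.51483415 0.31373725 0.016     ]]
```

```bash
python3 -m inch '[[[1,0,0.1,-4,0,0,0],[1,0,0.1,-8,0,0,0],[1,0,0.1,-11,0,0,0],[1,0,0.1,-13.5,0,0,0],[1,0,0.1,-15,0,0,0],[1,0,0.1,-15.6,0,0,0],[1,0,0.1,-15.6,0,0,0],[1,0,0.1,-15.6,0,0,0],[1,0,0.1,-15.6,0,0,0]]]'
python3 -m inch '[[[0,0,0,0,0,0,0],[0,0,0,0,0,0,0],[0,0,0,0,0,0,0],[0,0,0,0,0,0,0],[0,0,0,0,0,0,0],[0,0,0,0,0,0,0],[0,0,0,0,0,0,0],[0,0,0,0,0,0,0],[0,0,0,0,0,0,0],[0,0,0,0,0,0,0]]]' 25
```

```text
t: 13.15
tcp_pos: [0.4897, 0.3471, 0.0192]
ee_rot: [-0.001, 1.0, -0.028, 0.003]
force: [-0.2, 0.7, 0.9]
gripper_width: 0.0854
t: 14.15
tcp_pos: [0.4897, 0.3471, 0.0193]
ee_rot: [-0.001, 1.0, -0.028, 0.003]
force: [-0.6, 0.2, 4.8]
gripper_width: 0.0243
```

```bash
python3 -m inch '[[[0,0,0,2,0,0,0],[0,0,0,6,0,0,0],[0,0,0,11,0,0,0],[0,0,0,16,0,0,0],[0,0,0,21,0,0,0],[0,0,0,26,0,0,0],[0,0,-1,31,0,0,0],[0,0,-3,35.5,0,0,0],[0,0,-5,40,0,0,0],[0,0,-8,44,0,0,0],[0,0,-11.6,46,0,0,0],[0,0,-11.6,46,0,0,0]]]'
python3 -m inch '[[[0,0,-5,0,0,0,0],[0,0,-10,0,0,0,1],[0,0,-15,0,0,0,2],[0,0,-20,0,0,0,3],[0,0,-25,0,0,0,4],[0,0,-30,0,0,0,5],[0,1,-35,0,0,0,6],[0,2,-40,0,0,0,7.5],[0,3,-45,0,0,0,9],[0,3.7,-50,-2,0,0,10.5],[0,4.5,-55,-4,0,0,11.5],[0,4.5,-60,-7,0,0,12.5]]]'
```

```text
t: 15.35
tcp_pos: [0.491, 0.2282, 0.4833]
ee_rot: [-0.002, 1.0, -0.03, 0.007]
force: [-0.6, -0.6, 0.8]
gripper_width: 0.0243
t: 16.55
tcp_pos: [0.5364, -0.3542, 0.4224]
ee_rot: [-0.002, 0.997, 0.079, 0.007]
force: [0.5, 0.6, -0.2]
gripper_width: 0.0242
```

```bash
python3 -m inch '[[[0,0.5,-4,-3,0,0.4,0.3],[0,0.8,-8,-6,0,0.8,0.3],[0,0.8,-10,-9,0,0.8,0.3],[0,0.8,-10,-9,0,0.8,0.3],[0,0.8,-10,-9,0,0.8,0.3],[0,0.8,-10,-9,0,0.8,0.3],[0,0.8,-10,-9,0,0.8,0.3],[0,0.8,-10,-9,0,0.8,0.3]]]'
python3 chk.py; python3 - <<'E'
from workcell import *
from h import *
f=grab_frame("wrist");s=read_state();print(s["tcp_pos"],s["ee_rot"].round(4))
np.save("w7.npy",f,allow_pickle=True); c=f["color"].astype(int)
V=c.max(2); m=np.zeros(V.shape,bool); m[0:190,215:310]=V[0:190,215:310]<65
for st,ce in blobs(m,40): print(st,ce.round(1),onplane(f,[ce],.004).round(4))
cv2.imwrite("pics/w7.png",cv2.cvtColor(f["color"],cv2.COLOR_RGB2BGR))
E
```

```text
t: 17.35
tcp_pos: [0.5452, -0.4536, 0.3343]
ee_rot: [-0.002, 0.997, 0.082, 0.001]
force: [-0.6, -0.9, -1.0]
gripper_width: 0.0239
[242 131  30  31 751] [256.9 146.1] [[ 0.5432 -0.4283  0.067 ]]
[ 0.54497786 -0.45365823  0.33406585]
[ 0.54485595 -0.45376791  0.33374267] [-2.300e-03  9.966e-01  8.220e-02  4.000e-04]
[243   5  30  34 808] [257.5  21.4] [[ 0.5149 -0.2546  0.004 ]]
[243  49  29  31 706] [257.3  64.2] [[ 0.5244 -0.3119  0.004 ]]
[244  90  27  29 628] [257.1 103.8] [[ 0.5337 -0.3691  0.004 ]]
[247 128  20   6  42] [255.7 129.7] [[ 0.5381 -0.4091  0.004 ]]
[243 168  29   7 156] [256.8 171.5] [[ 0.5514 -0.4773  0.004 ]]
```

View pics/w7.png

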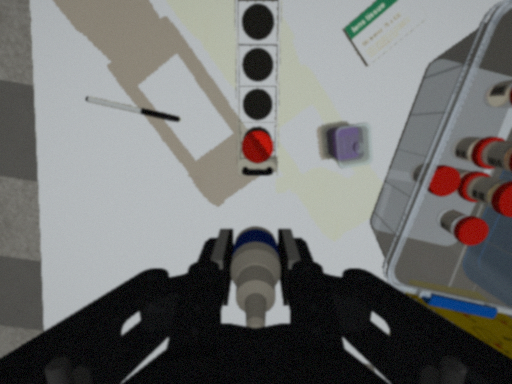

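The lid at (257,146) covers pad 1, with the cup centred to about 2 mm. The dropper is held upright, so I'll place it in bay 2.

```bash
python3 -m inch '[[[0,-0.5,4.2,0,0,0,0],[0,-1,8.4,-4,0,0,0],[0,-1,8.4,-8,0,0,0],[0,-1,8.4,-13,0,0,0],[0,-1,8.4,-18,0,0,0],[0,-1,8.4,-23,0,0,0],[0,-1,8.4,-26,0,0,0],[0,-1,8.4,-28,0,0,0],[0,-1,8.4,-29,0,0,0],[0,-1,8.4,-29,0,0,0],[0,-1,8.4,-29,0,0,0]]]'
```

```text
t: 18.55
tcp_pos: [0.5357, -0.3703, 0.0449]
ee_rot: [-0.002, 0.997, 0.082, 0.001]
force: [0.8, -0.3, -0.8]
gripper_width: 0.0242
```

```bash
python3 -m inch '[[[0,-0.1,0.1,-1.2,0,0,0],[0,-0.1,0.1,-2.2,0,0,0],[0,-0.1,0.1,-2.7,0,0,0],[0,-0.1,0.1,-2.95,0,0,0],[0,-0.1,0.1,-2.95,0,0,0],[0,-0.1,0.1,-2.95,0,0,0]]]'
```

```text
t: 19.15
tcp_pos: [0.5348, -0.3695, 0.0155]
ee_rot: [-0.002, 0.997, 0.082, 0.001]
force: [0.3, -0.0, -0.0]
gripper_width: 0.0243
```

```bash
python3 -m inch '[[[0.5,0,0,0,0,0,0],[0.6,0,0,0,0,0,0],[0.8,0,0,0,0,0,0],[1,0,0,0,0,0,0],[1,0,0,0,0,0,0],[1,0,0,0,0,0,0],[1,0,0,1,0,0,0],[1,0,0,3,0,0,0],[1,0,0,6,0,0,0],[1,0,0,10,0,0,0],[1,0,-2,15,0,0,0],[1,0,-4,19,0,0,0]]]'
python3 -m inch '[[[1,0,-4,4,0,0,0],[1,0,-4,5,0,0,0],[1,0,-4,5,0,0,0],[1,0,-4,5,0,0,0]]]'
python3 - <<'E'
from workcell import *
from h import *
f=grab_frame("wrist");s=read_state();print(s["tcp_pos"],s["ee_rot"].round(4))
np.save("w8.npy",f,allow_pickle=True)
cv2.imwrite("pics/w8.png",cv2.resize(cv2.cvtColor(f["color"],cv2.COLOR_RGB2BGR)[0:250,170:350],None,fx=2.4,fy=2.4))
E
```

```text
t: 20.35
tcp_pos: [0.5347, -0.4089, 0.2083]
ee_rot: [-0.002, 0.997, 0.083, 0.001]
force: [1.8, -0.0, -0.1]
gripper_width: 0.0854
t: 20.75
tcp_pos: [0.5343, -0.4482, 0.258]
ee_rot: [-0.002, 0.997, 0.083, 0.001]
force: [0.5, 0.2, -1.2]
gripper_width: 0.0856
[ 0.53391196 -0.44740087  0.25686602] [-2.800e-03  9.965e-01  8.300e-02  4.000e-04]
```

View pics/w8.png

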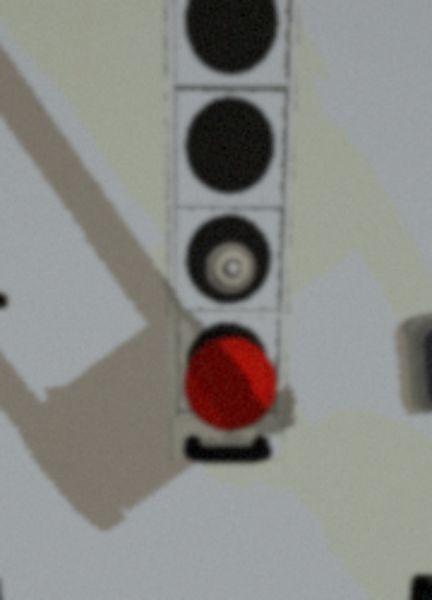

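The dropper stands upright on pad 2, with its tip at (232,267) in the crop. Next is the upside-down cup.

```bash
python3 -m inch '[[[1,-0.5,2,5,0,0,-1],[1,-1,5,10,0,0,-2],[1,-1.5,9,15,0,0,-3],[1,-1.5,13,19.5,0,0,-4],[1,-1.8,17,21.5,0,0,-5],[1,-2.3,22,21.5,0,0,-6],[1,-2.5,27,21.5,0,0,-7],[1,-3,32,21.5,0,0,-8],[1,-3.5,37,21.5,0,0,-9],[1,-4,42,21.5,0,0,-10.5],[1,-4.5,47,21.5,0,0,-12],[1,-4.7,52,21.5,0,0,-12.5]]]'
python3 -m inch '[[[1,-0.1,5,0,0,0,0],[1,-0.1,10,0,0,0,0],[1,-0.1,15,-4,0,0,0],[1,-0.1,19,-9,0,0,0],[1,-0.1,22,-14,0,0,0],[1,-0.1,22,-19,0,0,0],[1,-0.1,22,-24,0,0,0],[1,-0.1,22,-28,0,0,0],[1,-0.1,22,-30,0,0,0],[1,-0.1,22,-30,0,0,0],[1,-0.1,22,-30,0,0,0]]]'
python3 - <<'E'
from workcell import *
from h import *
f=grab_frame("wrist");s=read_state();print(s["tcp_pos"],s["ee_rot"].round(4))
np.save("w9.npy",f,allow_pickle=True)
cv2.imwrite("pics/w9.png",cv2.resize(cv2.cvtColor(f["color"],cv2.COLOR_RGB2BGR)[100:350,160:360],None,fx=2.4,fy=2.4))
E
```

```text
t: 22.0
tcp_pos: [0.4865, 0.0489, 0.4699]
ee_rot: [-0.003, 1.0, -0.026, -0.001]
force: [1.6, -0.1, 0.6]
gripper_width: 0.0855
t: 23.1
tcp_pos: [0.4839, 0.2688, 0.1691]
ee_rot: [-0.002, 1.0, -0.026, -0.003]
force: [0.6, -0.2, 0.6]
gripper_width: 0.0855
[0.48569431 0.2693359  0.17086155] [-0.003   0.9997 -0.0258 -0.001 ]
```

View pics/w9.png

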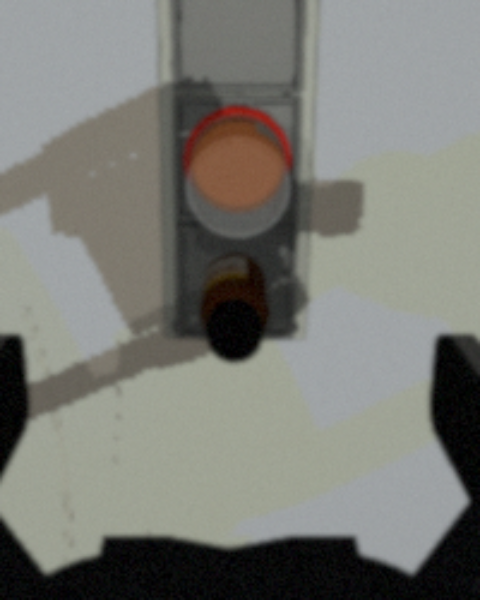

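```bash
python3 - <<'E'
from h import *
f=np.load("w9.npy",allow_pickle=True).item()
L=lambda x,y:(160+(x+.5)/2.4-.5,100+(y+.5)/2.4-.5)
print('up',onplane(f,[L(237,186)],.075),onplane(f,[L(238,160)],.02), 'r',onplane(f,[L(185,186),L(290,186)],.075)[:,0], onplane(f,[L(184,160),L(292,160)],.02)[:,0])
print('oilcap',onplane(f,[L(234,330)],.083),'shoulder',onplane(f,[L(235,298)],.067))
E
```

```text
up [[0.486202   0.28629601 0.075     ]] [[0.48686601 0.28568996 0.02      ]] r [0.46768444 0.50505482] [0.46341856 0.51028697]
oilcap [[0.48260284 0.23432626 0.083     ]] shoulder [[0.48329241 0.24041908 0.067     ]]
```

```bash
python3 -m inch '[[[1,0.1,0.9,0,0,0,-0.1],[1,0.1,1.7,-3,0,0,-0.1],[1,0.1,1.7,-7,0,0,-0.1],[1,0.1,1.7,-10,0,0,-0.1],[1,0.1,1.7,-12.5,0,0,-0.1],[1,0.1,1.7,-14,0,0,-0.1],[1,0.1,1.7,-14.6,0,0,-0.1],[1,0.1,1.7,-14.6,0,0,-0.1],[1,0.1,1.7,-14.6,0,0,-0.1]]]'
python3 -m inch '[[[0,0,0,0,0,0,0],[0,0,0,0,0,0,0],[0,0,0,0,0,0,0],[0,0,0,0,0,0,0],[0,0,0,0,0,0,0],[0,0,0,0,0,0,0],[0,0,0,0,0,0,0],[0,0,0,0,0,0,0],[0,0,0,0,0,0,0],[0,0,0,0,0,0,0]]]' 30
```

```text
t: 24.05
tcp_pos: [0.4881, 0.2871, 0.0264]
ee_rot: [-0.004, 1.0, -0.027, 0.0]
force: [0.8, 0.2, 0.2]
gripper_width: 0.0856
t: 25.05
tcp_pos: [0.4885, 0.2873, 0.027]
ee_rot: [-0.004, 1.0, -0.027, 0.001]
force: [-0.9, 0.1, 4.9]
gripper_width: 0.0358
```

```bash
python3 -m inch '[[[0,0,0,2,0,0,0],[0,0,0,6,0,0,0],[0,0,0,11,0,0,0],[0,0,0,16,0,0,0],[0,0,0,21,0,0,0],[0,0,0,26,0,0,0],[0,0,0,31,0,0,0],[0,0,-1,36,0,0,0],[0,0,-3,40,0,0,0],[0,0,-5,44,0,0,0],[0,0,-8,45.5,0,0,0],[0,0,-10,45.5,0,0,0]]]'
python3 -m inch '[[[0,0,-5,0,0,0,0],[0,0,-10,0,0,0,1],[0,0,-15,0,0,0,2],[0,0,-20,0,0,0,3],[0,0,-25,0,0,0,4],[0,0,-30,0,0,0,5],[0,1,-35,0,0,0,6.5],[0,2,-40,0,0,0,8],[0,3,-45,0,0,0,9.5],[0,3.5,-50,-1,0,0,11],[0,3.5,-50,-4,0,0,12.2],[0,3.5,-50,-8,0,0,12.2]]]'
python3 - <<'E'
from workcell import *
s=read_state();print(s["tcp_pos"],s["ee_rot"].round(4))
E
```

```text
t: 26.25
tcp_pos: [0.4893, 0.1861, 0.4852]
ee_rot: [-0.004, 1.0, -0.027, 0.003]
force: [-0.0, 0.7, -1.1]
gripper_width: 0.0356
t: 27.45
tcp_pos: [0.5248, -0.3168, 0.4048]
ee_rot: [-0.004, 0.997, 0.078, 0.004]
force: [0.8, -0.3, -1.8]
gripper_width: 0.0357
[ 0.52475522 -0.31683706  0.40481573] [-0.0036  0.9969  0.0784  0.004 ]
```

```bash
python3 -m inch '[[[0,0,0.6,-4,-0.4,0.4,0.3],[0,0,0.6,-9,-0.4,0.4,0.3],[0,0,0.6,-14,-0.4,0.4,0.3],[0,0,0.6,-19,-0.4,0.4,0.3],[0,0,0.6,-24,-0.4,0.4,0.3],[0,0,0.6,-28,-0.4,0.4,0.3],[0,0,0.6,-31.5,-0.4,0.4,0.3],[0,0,0.6,-34,-0.4,0.4,0.3],[0,0,0.6,-35.5,-0.4,0.4,0.3],[0,0,0.6,-35.5,-0.4,0.4,0.3],[0,0,0.6,-35.5,-0.4,0.4,0.3]]]'
```

```text
t: 28.55
tcp_pos: [0.5252, -0.3112, 0.0504]
ee_rot: [-0.0, 0.997, 0.081, 0.0]
force: [0.8, -0.4, -0.1]
gripper_width: 0.0353
```

```bash
python3 -m inch '[[[0,0,0.05,-1.2,0,0,0],[0,0,0.05,-2.2,0,0,0],[0,0,0.05,-2.6,0,0,0],[0,0,0.05,-2.75,0,0,0],[0,0,0.05,-2.75,0,0,0],[0,0,0.05,-2.75,0,0,0]]]'
```

```text
t: 29.15
tcp_pos: [0.5254, -0.3108, 0.0231]
ee_rot: [-0.0, 0.997, 0.081, 0.001]
force: [-0.5, 0.5, -0.1]
gripper_width: 0.0359
```

```bash
python3 -m inch '[[[0.5,0,0,0,0,0,0],[0.7,0,0,0,0,0,0],[0.9,0,0,0,0,0,0],[1,0,0,0,0,0,0],[1,0,0,0,0,0,0],[1,0,0,0,0,0,0],[1,0,0,1,0,0,0],[1,0,0,3,0,0,0],[1,0,0,6,0,0,0],[1,0,0,10,0,0,0],[1,0,-4,15,0,0,0],[1,0,-8,20,0,0,0]]]'
python3 -m inch '[[[1,0,-3,4,0,0,0],[1,0,-6,5,0,0,0],[1,0,-6,5,0,0,0],[1,0,-6,5,0,0,0]]]'
python3 - <<'E'
from workcell import *
from h import *
f=grab_frame("wrist");s=read_state();print(s["tcp_pos"],s["ee_rot"].round(4))
np.save("w10.npy",f,allow_pickle=True)
cv2.imwrite("pics/w10.png",cv2.resize(cv2.cvtColor(f["color"],cv2.COLOR_RGB2BGR)[0:250,170:350],None,fx=2.4,fy=2.4))
E
```

```text
t: 30.35
tcp_pos: [0.5252, -0.373, 0.2037]
ee_rot: [0.0, 0.997, 0.082, 0.001]
force: [1.9, -0.8, -1.6]
gripper_width: 0.0852
t: 30.75
tcp_pos: [0.5249, -0.4331, 0.2542]
ee_rot: [-0.0, 0.997, 0.081, 0.001]
force: [0.3, -0.1, 0.4]
gripper_width: 0.0853
[ 0.52460718 -0.43200143  0.25326808] [-8.000e-04  9.967e-01  8.170e-02  3.000e-04]
```

View pics/w10.png

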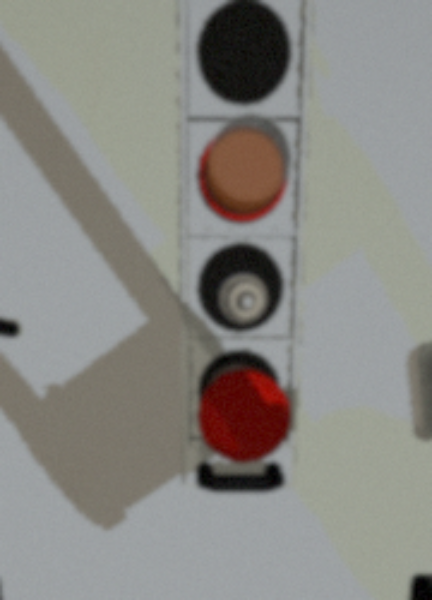

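Three stand in order: red lid at (245,413), dropper at (246,300) and the upside-down cup at (243,170). Last is the oil bottle.

```bash
python3 -m inch '[[[1,-0.5,2,5,0,0,-1],[1,-1,5,10,0,0,-2],[1,-1.5,9,15,0,0,-3],[1,-1.5,13,19.5,0,0,-4],[1,-1.8,17,22,0,0,-5],[1,-2,22,22,0,0,-6],[1,-2.2,27,22,0,0,-7],[1,-2.5,32,22,0,0,-8],[1,-3,37,22,0,0,-9],[1,-3.5,42,22,0,0,-10.5],[1,-4,47,22,0,0,-12],[1,-4,52,22,0,0,-12.4]]]'
python3 -m inch '[[[1,-0.1,5,0,0,0,0],[1,-0.1,10,0,0,0,0],[1,-0.1,13,-3,0,0,0],[1,-0.1,13,-8,0,0,0],[1,-0.1,13,-13,0,0,0],[1,-0.1,13,-18,0,0,0],[1,-0.1,13,-23,0,0,0],[1,-0.1,13,-28,0,0,0],[1,-0.1,13,-30,0,0,0],[1,-0.1,13,-30,0,0,0],[1,-0.1,13,-30,0,0,0]]]'
python3 - <<'E'
from workcell import *
from h import *
f=grab_frame("wrist");s=read_state();print(s["tcp_pos"],s["ee_rot"].round(4))
np.save("w11.npy",f,allow_pickle=True)
cv2.imwrite("pics/w11.png",cv2.resize(cv2.cvtColor(f["color"],cv2.COLOR_RGB2BGR)[100:350,160:360],None,fx=2.4,fy=2.4))
E
```

```text
t: 32.0
tcp_pos: [0.4833, 0.0625, 0.4722]
ee_rot: [-0.001, 1.0, -0.026, -0.001]
force: [1.3, -0.3, 0.4]
gripper_width: 0.0851
t: 33.1
tcp_pos: [0.4813, 0.1929, 0.1721]
ee_rot: [-0.001, 1.0, -0.026, -0.002]
force: [0.3, -0.5, 0.5]
gripper_width: 0.0854
[0.48248003 0.19307088 0.17317258] [-1.100e-03  9.997e-01 -2.590e-02 -4.000e-04]
```

View pics/w11.png

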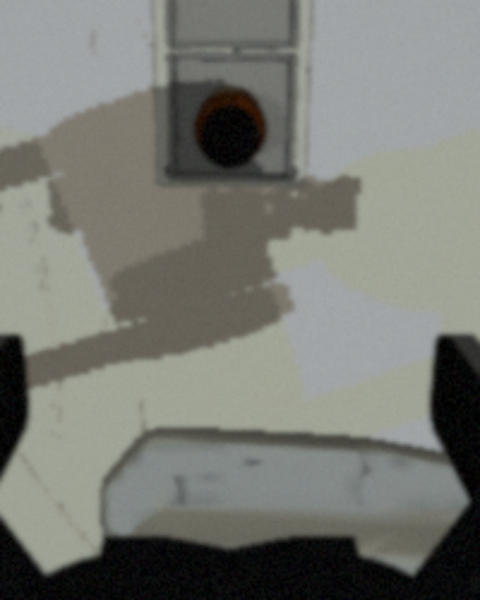

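```bash
python3 - <<'E'
from h import *
f=np.load("w11.npy",allow_pickle=True).item()
L=lambda x,y:(160+(x+.5)/2.4-.5,100+(y+.5)/2.4-.5)
print('cap',onplane(f,[L(230,136)],.08),'shoulder',onplane(f,[L(231,122)],.065),onplane(f,[L(195,122),L(266,122)],.065))
E
```

```text
cap [[0.48227507 0.22841132 0.08      ]] shoulder [[0.48275022 0.2313144  0.065     ]] [[0.46957709 0.23197843 0.065     ]
 [0.49555192 0.23066755 0.065     ]]
```

```bash
python3 -m inch '[[[1,0,2,0,0,0,-0.1],[1,0,3.7,-3,0,0,-0.1],[1,0,3.7,-7,0,0,-0.1],[1,0,3.7,-10,0,0,-0.1],[1,0,3.7,-12.5,0,0,-0.1],[1,0,3.7,-14,0,0,-0.1],[1,0,3.7,-14.8,0,0,-0.1],[1,0,3.7,-14.8,0,0,-0.1],[1,0,3.7,-14.8,0,0,-0.1]]]'
python3 -m inch '[[[0,0,0,0,0,0,0],[0,0,0,0,0,0,0],[0,0,0,0,0,0,0],[0,0,0,0,0,0,0],[0,0,0,0,0,0,0],[0,0,0,0,0,0,0],[0,0,0,0,0,0,0],[0,0,0,0,0,0,0],[0,0,0,0,0,0,0],[0,0,0,0,0,0,0]]]' 25
python3 -m inch '[[[0,0,0,2,0,0,0],[0,0,0,6,0,0,0],[0,0,0,11,0,0,0],[0,0,0,16,0,0,0],[0,0,0,21,0,0,0],[0,0,0,26,0,0,0],[0,0,0,31,0,0,0],[0,0,0,36,0,0,0],[0,0,0,41,0,0,0],[0,0,0,45,0,0,0],[0,0,-2,46,0,0,0],[0,0,-4,46,0,0,0]]]'
python3 - <<'E'
from workcell import *
from h import *
f=grab_frame("wrist");s=read_state();print(s["tcp_pos"],s["ee_rot"].round(4))
cv2.imwrite("pics/w12.png",cv2.cvtColor(f["color"],cv2.COLOR_RGB2BGR))
E
```

```text
t: 34.05
tcp_pos: [0.4837, 0.2305, 0.0265]
ee_rot: [-0.002, 1.0, -0.027, 0.001]
force: [0.4, -0.4, 0.1]
gripper_width: 0.0858
t: 35.05
tcp_pos: [0.4839, 0.2306, 0.0269]
ee_rot: [-0.002, 1.0, -0.027, 0.001]
force: [-1.3, -1.0, 5.0]
gripper_width: 0.0284
t: 36.25
tcp_pos: [0.4846, 0.1907, 0.4895]
ee_rot: [-0.002, 1.0, -0.026, 0.003]
force: [1.1, -0.2, -0.8]
gripper_width: 0.0282
[0.48407922 0.18772298 0.48815695] [-7.000e-04  9.996e-01 -2.720e-02  2.100e-03]
```

View pics/w12.png

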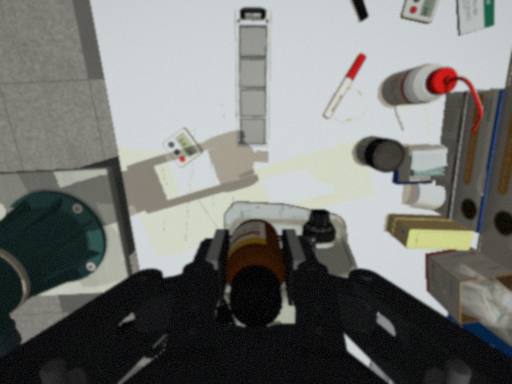

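The oil bottle is held and the carrier is empty. Next I move it to bay 4.

```bash
python3 -m inch '[[[0,0,-5,0,0,0,0],[0,0,-10,0,0,0,1],[0,0,-15,0,0,0,2],[0,0,-20,0,0,0,3],[0,0,-25,0,0,0,5],[0,1,-30,0,0,0,7],[0,2,-35,0,0,0,9],[0,3,-40,0,0,0,11],[0,3.1,-44.2,0,0,0,12.3],[0,3.1,-44.2,-3,0,0,12.3],[0,3.1,-44.2,-7,0,0,12.3],[0,3.1,-44.2,-9,0,0,12.3]]]'
python3 - <<'E'
from workcell import *
s=read_state();print(s["tcp_pos"],s["ee_rot"].round(4))
E
```

```text
t: 37.5
tcp_pos: [0.5136, -0.254, 0.3939]
ee_rot: [-0.003, 0.997, 0.079, -0.0]
force: [-0.3, -0.1, -0.5]
gripper_width: 0.0282
[ 0.51358034 -0.25396882  0.39392757] [-2.700e-03  9.968e-01  7.940e-02 -2.000e-04]
```

```bash
python3 -m inch '[[[0,0.2,0,-4,-0.3,0,0.2],[0,0.2,0,-9,-0.3,0,0.2],[0,0.2,0,-14,-0.3,0,0.2],[0,0.2,0,-19,-0.3,0,0.2],[0,0.2,0,-24,-0.3,0,0.2],[0,0.2,0,-28,-0.3,0,0.2],[0,0.2,0,-31,-0.3,0,0.2],[0,0.2,0,-33.5,-0.3,0,0.2],[0,0.2,0,-34.5,-0.3,0,0.2],[0,0.2,0,-34.5,-0.3,0,0.2],[0,0.2,0,-34.5,-0.3,0,0.2]]]'
```

```text
t: 38.6
tcp_pos: [0.5162, -0.2542, 0.0497]
ee_rot: [0.0, 0.997, 0.081, 0.0]
force: [0.4, -0.8, -0.3]
gripper_width: 0.0283
```

```bash
python3 -m inch '[[[0,0,0,-1.2,0,0,0],[0,0,0,-2.2,0,0,0],[0,0,0,-2.6,0,0,0],[0,0,0,-2.7,0,0,0],[0,0,0,-2.7,0,0,0],[0,0,0,-2.7,0,0,0]]]'
```

```text
t: 39.2
tcp_pos: [0.5163, -0.2543, 0.0228]
ee_rot: [0.0, 0.997, 0.081, 0.0]
force: [0.4, -0.8, 0.3]
gripper_width: 0.0285
```

```bash
python3 -m inch '[[[0.5,0,0,0,0,0,0],[0.7,0,0,0,0,0,0],[0.9,0,0,0,0,0,0],[1,0,0,0,0,0,0],[1,0,0,0,0,0,0],[1,0,0,0,0,0,0],[1,0,0,1,0,0,0],[1,0,0,3,0,0,0],[1,0,0,6,0,0,0],[1,0,0,10,0,0,0],[1,0,0,15,0,0,0],[1,0,-4,20,0,0,0]]]'
python3 -m inch '[[[1,0.5,-4,4,0,0,0],[1,1,-9,6,0,0,0],[1,1.5,-14,7,0,0,0],[1,1.5,-18,7,0,0,0],[1,1.5,-18,7,0,0,0],[1,1.5,-18,7,0,0,0],[1,1.5,-18,7,0,0,0],[1,1.5,-18,7,0,0,0]]]'
python3 - <<'E'
from workcell import *
from h import *
f=grab_frame("wrist");s=read_state();print(s["tcp_pos"],s["ee_rot"].round(4))
np.save("w13.npy",f,allow_pickle=True)
cv2.imwrite("pics/w13.png",cv2.resize(cv2.cvtColor(f["color"],cv2.COLOR_RGB2BGR)[0:250,170:350],None,fx=2.4,fy=2.4))
for n in("top","scene"):
  g=grab_frame(n); im=cv2.cvtColor(g["color"],cv2.COLOR_RGB2BGR)
  cv2.imwrite(f"pics/f_{n}.png",im)
E
```

```text
t: 40.4
tcp_pos: [0.5161, -0.2828, 0.2151]
ee_rot: [-0.0, 0.997, 0.083, 0.0]
force: [2.3, -0.8, -0.4]
gripper_width: 0.0853
t: 41.2
tcp_pos: [0.5311, -0.461, 0.2852]
ee_rot: [-0.001, 0.997, 0.083, 0.0]
force: [-0.8, -0.0, 0.2]
gripper_width: 0.0855
[ 0.53121655 -0.46111763  0.28534859] [-7.000e-04  9.965e-01  8.320e-02  4.000e-04]
```

View pics/w13.png

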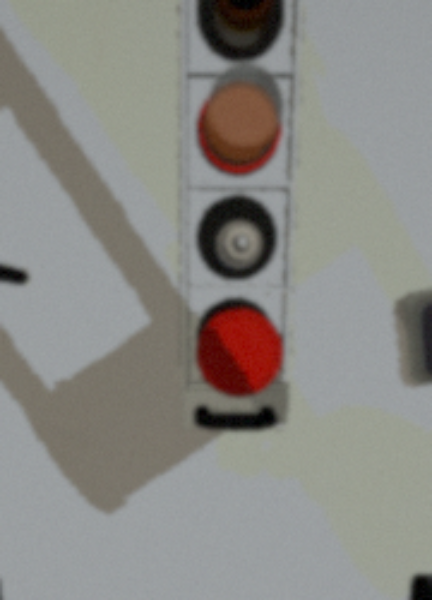

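View pics/f_top.png

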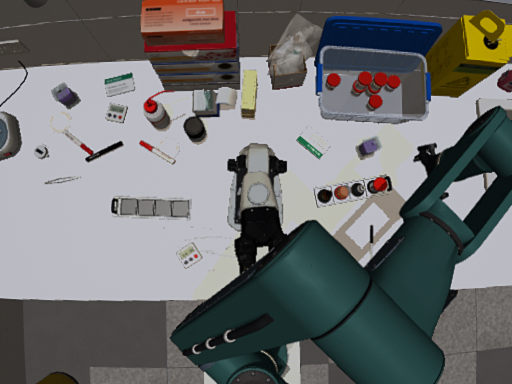

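```bash
python3 - <<'E'
from workcell import *
from h import *
f=np.load("w13.npy",allow_pickle=True).item()
L=lambda x,y:(170+(x+.5)/2.4-.5,(y+.5)/2.4-.5)
print('cup1',onplane(f,[L(239.5,350)],.067),'drop',onplane(f,[L(241,243)],.072),'shoulder',onplane(f,[L(240,241)],.043),'up lid',onplane(f,[L(239,131)],.015))
g=grab_frame("top"); im=cv2.cvtColor(g["color"],cv2.COLOR_RGB2BGR)
cv2.imwrite("pics/f2.png",cv2.resize(im[170:211,305:405],None,fx=8,fy=8,interpolation=cv2.INTER_CUBIC))
E
```

```text
cup1 [[ 0.54334529 -0.42769072  0.067     ]] drop [[ 0.53421783 -0.37510992  0.072     ]] shoulder [[ 0.53476137 -0.37283034  0.043     ]] up lid [[ 0.52494415 -0.31471349  0.015     ]]
```

View pics/f2.png

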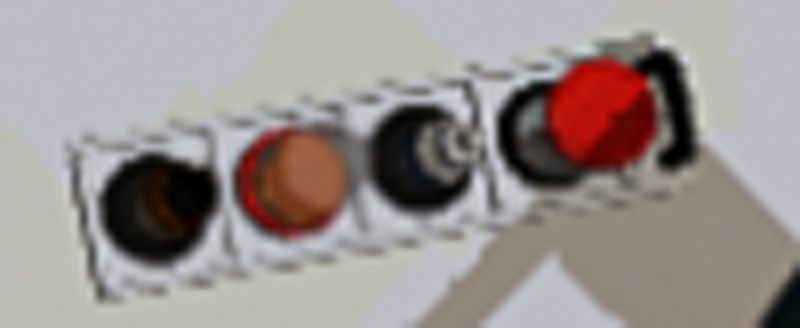

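View pics/f_scene.png

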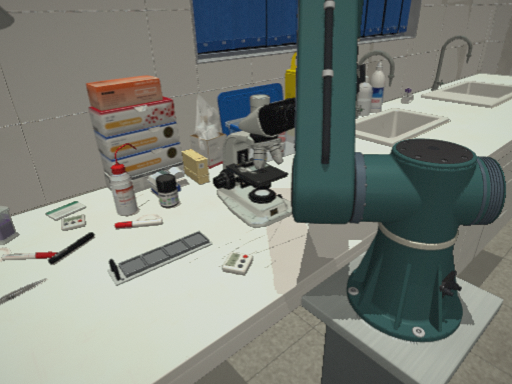

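```bash
python3 - <<'E'
from workcell import *
from h import *
g=grab_frame("top")
L=lambda x,y:(305+(x+.5)/8-.5,170+(y+.5)/8-.5)
for n,p,z in(('pad2 top view',(421,158),.004),('drop tip',(470,145),.072),('drop shoulder',(440,150),.043),('cup1',(603,112),.067),('up top',(325,165),.07),('uplid',(288,184),.012),('oil cap',(187,192),.078),('pad4',(160,208),.004)): print(n,onplane(g,[L(*p)],z).round(4))
f=grab_frame("wrist"); c=f["color"].astype(int)
V=c.max(2); m=np.zeros(V.shape,bool); m[0:190,230:310]=V[0:190,230:310]<60
for st,ce in blobs(m,40): print(st,ce.round(1),onplane(f,[ce],.004).round(4))
E
```

```text
pad2 top view [[ 0.5358 -0.369   0.004 ]]
drop tip [[ 0.5324 -0.3699  0.072 ]]
drop shoulder [[ 0.5342 -0.366   0.043 ]]
cup1 [[ 0.5455 -0.4278  0.067 ]]
up top [[ 0.5257 -0.3105  0.07  ]]
uplid [[ 0.5249 -0.3091  0.012 ]]
oil cap [[ 0.5151 -0.2522  0.078 ]]
pad4 [[ 0.5168 -0.2559  0.004 ]]
[253   0  34  24 678] [269.5   9.9] [[ 0.5162 -0.2618  0.004 ]]
[253  81  31  34 521] [267.4  95.9] [[ 0.5325 -0.3671  0.004 ]]
[253 124  24  13  70] [262.7 127.7] [[ 0.5335 -0.4114  0.004 ]]
[251 169  34   9 234] [267.7 173.5] [[ 0.5529 -0.4773  0.004 ]]
```

All four are upright and in order, within about 2–4 mm of the bay centres. The gripper is clear, so I'm handing in.

```bash
python3 -c "
from workcell import *
print(job_done()); print(read_state()['t'])"
```

```text
the job is handed in; nothing more can be done
None
the job is handed in; nothing more can be done
```

I moved all four containers into the rack in the order counted from the loops: lid-up cup, dropper, upside-down cup, oil bottle. I handed the job in after about 42 s of robot time. `job_done()` gives no verdict.

- **Upright and clear:** the last wrist and top pictures show all four standing the way up they were found. The carrier is empty and the open gripper is well above the rack.
- **Centring:** in the top view the containers measure about 1–4 mm from their bay centres.
- **Disagreement:** the wrist view put the dropper 4–6 mm and the upside-down cup about 3 mm off centre towards the loop. The top view put those two within about 4 mm of centre. The two views differ by more than the 2 mm calibration, mostly because I picked the points by hand. The dropper and upside-down cup were released with the tool within 1 mm of the target, so I left them as they were.
- **Less checked:** the oil bottle was confirmed mainly by the top view, because the last wrist picture cuts it off at the edge.

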